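# Tension the chainsaw chain by four clicks

## Robot

A 7-joint arm with a two-finger parallel gripper is mounted at the origin on the work surface. World frame = base frame: x ahead of the robot, y to its left, z up, the work surface at z = 0. Lengths are in m, angles in rad, forces in N, time in s.
With the tool pointing down it reaches from about 0.425 to 0.925 m from the base axis. Payload 6.8 kg.
Tool frame: the origin (TCP) lies at the very end of the fingers, on their centre line; the grasp point (between the pads) lies 19 mm behind it (bot.grip_depth is the distance from the TCP to the grasp point, in m); z points along the fingers, y is the direction in which the jaws open and shut (so a half turn about z gives the same grasp; the last joint's range is limited). The gripper opens to 85 mm and grips with 20 to 120 N. Pads are 22 mm wide; open, the fingers measure 114 mm over their backs; the gripper's body (76 mm by 85 mm) begins 54 mm behind the grasp point. The pads swing forward as they close: fully open they stand 13 mm farther back than shut.
Start: joints at [-1.429, 0.477, 0.022, 1.555, -0.011, 1.109, -0.083], TCP at [0.167, 0.654, 0.231] pointing down, gripper open.
Joint ranges: [-2.96, 2.96], [-0.34, 2.1], [-1.41, 1.46], [0.24, 2.44], [-1.37, 4.51], [0.17, 1.92], [-2.96, 2.96]. Speed limits (rad/s): [2.39, 2.39, 3.14, 3.14, 3.14, 3.14, 3.14].

## Interface

Orientations are given as a unit quaternion [w, x, y, z].
In Python, from station import bot gives the robot as it stands.
- The arm moves only by the tool step_arm, never from a script. Its argument "increments" is a list of rows, each a list of 7 numbers: the shift along the world's x, y, z in m, then the turn, a rotation vector about the world's x, y, z in degrees, then the gripper command: -1 is fully open, 1 is shut, values between are in proportion. In form: [[dx, dy, dz, rx, ry, rz, fingers], ...]. A call has 1 to 10 rows; each row is the pose to reach, as a shift and turn from the pose commanded when the call began; what a row does not reach only later rows make up. A row lasts 1/12 s, in which the tool goes at most 41.7 mm and 7.16 degrees, less where a joint would pass 70% of its speed; a pose out of reach is approached as far as the arm can. A call with a gripper value outside its range is refused whole. The fingers move at their own pace and stop on an object; "force" is the grip in N (left out, the last holds). Time passes only in rows, so rows that repeat a pose let the fingers close. It gives the time, the measured TCP pose, the force and the opening at its end, in the units of the state.
- bot.get_obs(): the state, without advancing time (a new reading comes with each control period).
- bot.read_camera(name): name is "side" or "top" or "wrist"; returns a dict with "color" (420x560x3 uint8, red, green, blue), "intrinsics" (3x3 intrinsics, pixels), "extrinsics" (4x4, takes a point from camera to world coordinates). Camera axes: x right, y up, looking along -z (the intrinsics and any distortion apply to the point x, -y, -z); pixel columns grow to the right and rows downward; lengths in m; the calibration is good to about 2 mm. A picture is of the moment at which its call begins. There is no depth.
- bot.hand_in(): hands the job in, once; it reports no verdict.
Trained networks look in the newest picture that a camera, given by its name, has taken for a name from the list of things; names that differ only in an ending like _2 or _b are one class to them, and where a whole thing is asked for, a point or a joint stands for the part that bears it (a point fixed in the world has none). Each returns a list of dicts, best first, with "conf" (0 to 1); they miss things now and then, are a little off and sometimes report something else, mostly with a low value. They report only what shows in the picture. A call takes as long as a camera call.
- bot.recognise(thing, camera): "location" ([column, row] as shares, 0 to 1, of the picture: columns of its width, rows of its height, amid what is visible of it).
- bot.place_of(thing, camera): "location" ([column, row] as shares, 0 to 1, of the picture: columns of its width, rows of its height: a listed point, or the origin of a listed thing).
The state is a dict: "t": time; "q": joint angles; "joint_vel": joint speeds; "joint_torque": joint torques, N m; "eef_pos": TCP position; "tool_rot": TCP orientation; "contact_force": force on the tool from outside, world axes, zero at the start; "torque": the same for the moment, N m; "gripper_width": opening from 0.0 (shut) to 1.0 (fully open).
Only numpy, scipy, OpenCV 4.12 (cv2) and the standard library are available. Lean on these libraries where they do the work, as an engineer would, in place of code of your own. Each camera call takes 0.05 s, during which the arm holds its last target.

## Task

The chain of the saw lying on the bench is a little slack: with a fingertip against the orange wing of the tensioning dial, push the dial round clockwise (seen from above) by exactly four clicks from where it stands, and not past the fourth. Push gently and do not pinch the wing, leave the saw lying where it is, do not disturb anything else on the bench, and finish with the dial settled in its notch and the hand clear.

Things in the scene. Friction and masses are not known exactly. Their poses are not given: they have to be found in the camera images.
- tension_dial (a joint): Turn of the dial in rad: 0 in the notch where it stands at the start, growing clockwise seen from above; stops at -1.26 and 2.83. A notch every 0.314 rad (18 degrees), so four clicks are 1.257. From a notch to half-way it resists with about 0.08 N m (3 to 4 N sideways 24 mm from the axis), then it lets go and springs on into the next notch by itself; let go before half-way, it springs back.
- dial_grip (a point): Centre of the dial's orange wing: on the dial's vertical axis, at half the wing's height. Turns with the dial: x points along the wing to the end with the white pointer line, z up. The wing is a straight upright bar 64 mm long (32 mm either side of the axis), 12 mm thick and 22 mm high: its top is 11 mm above this point, its foot 11 mm below. Nothing else within 200 mm is higher than its foot.
- dial_plate (a point): On the dial's axis, on the upper face of the round black dial plate (73 mm across) on which the wing stands. Turns with the dial. Round the plate lies a white scale ring, 88 mm across, with 20 black marks, one per click, its face 10 mm below this point; it is fast on the saw but how it is turned varies. The saw's dark cover is 13 mm below this point.
- wing_tip (a point): The pointer end of the orange wing, at half its height, 32 mm from the dial's axis. It turns with the dial.
- saw: Grey, dark and teal battery chainsaw, about 4 kg, loose, lying on its side, cover and dial up. Origin on the bench under the dial's axis, z up; y runs along the guide bar (tip 440 mm out; chain 134 mm above the bench), -x to the front handle (140 mm out), the rear handle ends 390 mm out along -y. The dial's plate is 172 mm above the bench.
- oil_bottle: Loose bystander, leave it: green oil bottle with black cap, 76 mm across, 170 mm tall; origin at the centre of its underside.
- wrench: Loose bystander, leave it: steel combination wrench lying flat, 190 x 38 x 8 mm; origin under its middle, x along it.
- screwdriver: Loose bystander, leave it: yellow-handled screwdriver lying, 210 mm long, 26 mm thick; origin under its middle, x along it.
- file: Loose bystander, leave it: round chain file with a wooden handle, lying, 270 mm long, 24 mm thick; origin under its middle, x along it.
- chain_carton: Loose bystander, leave it: brown cardboard carton 95 x 95 x 45 mm; origin at the centre of its underside.

How it is judged:
By the outcome, as a careful person would: the job done as asked, in the order asked, and still so for the second after the job is handed in, with the robot touching nothing.
It also fails if it takes over 40 s, if anything falls off the work surface, if the arm or the gripper's body presses on something with over 40 N, if the wrist force passes 120 N, or if a joint passes its speed limit or range.

## Working session

There is one attempt and no reset: what is moved stays moved. The work goes in short steps, Python scripts to look and compute and a tool call to move; the robot and the scene stay as the last step left them, time stands still between calls to the robot, and variables do not carry over. Pictures are saved under pics/ and viewed, and the job is handed in when it is done.

Besides the shell and the picture viewer there is one more tool, called by a JSON object that holds its "api" and its "payload". step_arm: Moves the arm, as the interface text tells. Its arguments: {"type":"object","properties":{"increments":{"type":"array","items":{"type":"array","items":{"type":"number"}}},"force":{"type":"number"}},"required":["increments"]}

```bash
mkdir -p pics; cat > h.py <<'E'
import numpy as np,cv2
from station import bot
def shot(cam,name):
    r=bot.read_camera(cam); cv2.imwrite(f'pics/{name}.png',r['color'][:,:,::-1]); np.savez(f'pics/{name}.npz',**r); return r
def ray(r,u,v):
    K=np.array(r['intrinsics']);E=np.array(r['extrinsics'])
    d=np.array([(u-K[0,2])/K[0,0],-(v-K[1,2])/K[1,1],-1]);return E[:3,3],E[:3,:3]@d
def at_z(r,u,v,z):
    o,d=ray(r,u,v);return o+d*(z-o[2])/d[2]
def proj(r,p):
    K=np.array(r['intrinsics']);E=np.array(r['extrinsics'])
    c=E[:3,:3].T@(np.array(p)-E[:3,3]);return K[0,0]*c[0]/-c[2]+K[0,2],K[1,1]*-c[1]/-c[2]+K[1,2]
E
python3 - <<'E'
from h import *
o=bot.get_obs();print(o)
for c in ['top','side','wrist']:
    r=shot(c,c+'0');print(c,r['extrinsics'],r['intrinsics'],[k for k in r])
    for t in ['dial_grip','dial_plate','wing_tip','saw']:
        for d in bot.place_of(t,c)[:2]:
            u,v=d['location'][0]*560,d['location'][1]*420
            z={'dial_grip':.183,'dial_plate':.172,'wing_tip':.183,'saw':0}[t]
            print(t,d['conf'],round(u,1),round(v,1),at_z(r,u,v,z).round(4))
E
```

```text
{'t': 0.0, 'q': array([-1.429109  ,  0.47778553,  0.02233246,  1.55646203, -0.01152494,
        1.10929927, -0.08308182]), 'joint_vel': array([ 6.10467555e-04,  2.86684696e-03,  8.32345871e-04,  2.32245144e-05,
       -8.27107846e-04,  7.66202550e-04, -6.23459463e-04]), 'joint_torque': array([-3.07501878e-04, -5.96437633e+01,  1.60755102e+00, -2.81199092e+01,
        1.24006905e-02,  9.21606144e-03,  3.10900668e-05]), 'eef_pos': array([0.1667142 , 0.65347067, 0.23033087]), 'tool_rot': array([-5.90031391e-05,  1.24551808e-01,  9.92212685e-01, -9.11341203e-04]), 'contact_force': array([ 0.04520764, -0.41003149,  0.18128075]), 'torque': array([ 0.01671479, -0.02808373, -0.04176639]), 'gripper_width': 0.999323329221047}
top [[ 5.10524748e-02  9.73533984e-01 -2.22767204e-01  3.82833171e-01]
 [-9.98695952e-01  4.97210278e-02 -1.15851416e-02  1.76658802e-02]
 [-2.02314733e-04  2.23068155e-01  9.74802830e-01  1.02976445e+00]
 [ 0.00000000e+00  0.00000000e+00  0.00000000e+00  1.00000000e+00]] [[455.6161446    0.         284.57987978]
 [  0.         455.6161446  211.29275807]
 [  0.           
[... 643 characters left out ...]
]
dial_grip 0.89 270.8 222.3 [ 0.5413 -0.0295  0.183 ]
dial_grip 0.61 283.9 216.0 [ 0.5735 -0.0347  0.183 ]
dial_plate 0.94 271.9 226.9 [ 0.5419 -0.032   0.172 ]
wing_tip 0.72 282.3 215.7 [ 0.5718 -0.0317  0.183 ]
saw 0.62 273.4 283.9 [ 0.5435 -0.0372  0.    ]
wrist [[ 2.46718520e-01 -9.33912560e-01 -2.58722442e-01  1.02049658e-01]
 [ 9.69087177e-01  2.37730068e-01  6.59883153e-02  6.71738880e-01]
 [-1.21212803e-04 -2.67005141e-01  9.63695097e-01  3.72749799e-01]
 [ 0.00000000e+00  0.00000000e+00  0.00000000e+00  1.00000000e+00]] [[347.1065367    0.         277.72743305]
 [  0.         347.1065367  208.11823128]
 [  0.           0.           1.        ]] ['color', 'intrinsics', 'extrinsics']
```

```bash
python3 - <<'E'
import cv2
for c in ['top','side']:
    im=cv2.imread(f'pics/{c}0.png'); 
    u,v={'top':(316,230),'side':(272,222)}[c]
    cr=im[v-40:v+40,u-53:u+53]; cv2.imwrite(f'pics/{c}0z.png',cv2.resize(cr,None,fx=7.5,fy=7.5,interpolation=cv2.INTER_CUBIC))
E
```

```text
(no output)
```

View pics/top0.png

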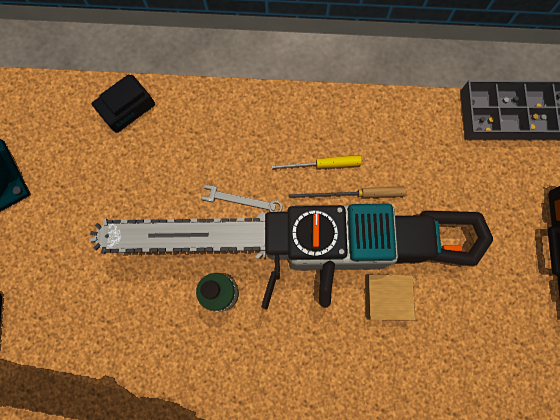

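View pics/side0.png

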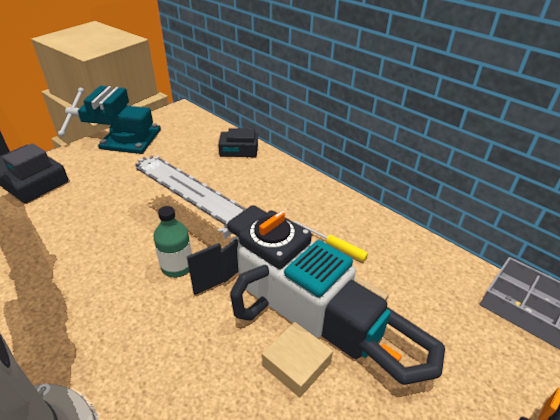

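```bash
sleep 1
```

```text
(no output)
```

View pics/top0z.png

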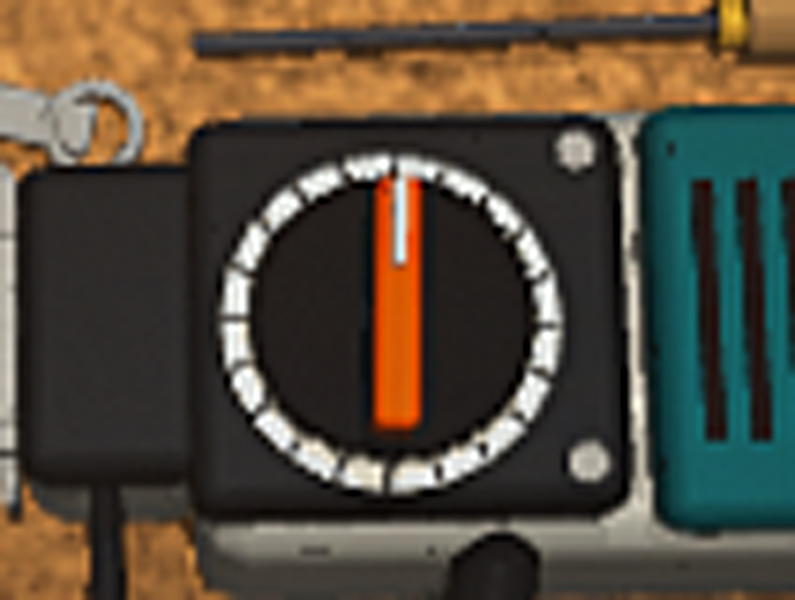

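View pics/side0z.png

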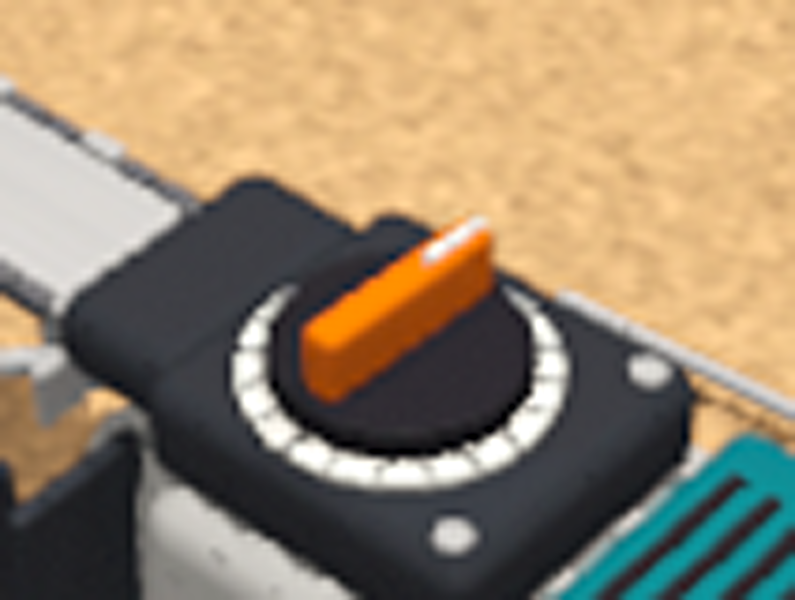

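```bash
cat > meas.py <<'E'
from h import *
from scipy.optimize import least_squares
def orange(r,box):
    im=r['color'];hsv=cv2.cvtColor(im,cv2.COLOR_RGB2HSV)
    m=((hsv[...,0]>=3)&(hsv[...,0]<=17)&(hsv[...,1]>215)&(hsv[...,2]>90)).astype(np.uint8)
    w=(hsv[...,1]<70)&(hsv[...,2]>150)
    k=np.zeros_like(m);x0,y0,x1,y1=box;k[y0:y1,x0:x1]=m[y0:y1,x0:x1]
    return k
def wing(r,c,th,S=4,cz=.183):
    pts=[]
    for sx in(-1,1):
        for sy in(-1,1):
            for sz in(-1,1):
                x,y=sx*.032,sy*.006
                pts.append(proj(r,[c[0]+x*np.cos(th)-y*np.sin(th),c[1]+x*np.sin(th)+y*np.cos(th),cz+sz*.011]))
    return cv2.convexHull(np.float32(pts)[:,None])
def fit(rs,x0):
    # match silhouette of bar to mask (closed) by soft IoU
    ms=[]
    for r,box in rs:
        k=orange(r,box);k=cv2.morphologyEx(k,cv2.MORPH_CLOSE,np.ones((5,5),np.uint8))
        ms.append((r,box,k))
    def cost(p):
        t=0
        for r,box,k in ms:
            h=wing(r,p[:2],p[2]); S=8
            x0,y0,x1,y1=box
            im=np.zeros(((y1-y0)*S,(x1-x0)*S),np.uint8)
            cv2.fillConvexPoly(im,np.int32(np.round(((h-[x0-.0,y0-.0])+.5)*S)),255)
            a=cv2.resize(im,None,fx=1/S,fy=1/S,interpolation=cv2.INTER_AREA)/255.
            t+=np.abs(a-k[y0:y1,x0:x1]).sum()/max(1,k.sum())
        return t
    from scipy.optimize import minimize
    best=None
    for dt in(-.1,0,.1):
        s=minimize(cost,np.array(x0)+[0,0,dt],method='Nelder-Mead',options=dict(initial_simplex=np.array(x0)+[0,0,dt]+np.array([[0,0,0],[.006,0,0],[0,.006,0],[0,0,.15]]),xatol=1e-5,fatol=1e-4))
        if best is None or s.fun<best.fun:best=s
    return best.x,best.fun,[int(k.sum()) for _,_,k in ms]
E
python3 - <<'E'
from meas import *
T=dict(np.load('pics/top0.npz'));S=dict(np.load('pics/side0.npz'))
a=(T,(285,195,350,262));b=(S,(235,190,310,250))
for n,l in(('top',[a]),('side',[b]),('both',[a,b])):
    x,f,n2=fit(l,[.547,-.033,.05]);print(n,x[:2].round(4),np.degrees(x[2]).round(2),round(f,3),n2)
# ring centre
for r,(x0,y0,x1,y1) in(a,b):
    hsv=cv2.cvtColor(r['color'],cv2.COLOR_RGB2HSV);w=np.argwhere((hsv[y0:y1,x0:x1,1]<60)&(hsv[y0:y1,x0:x1,2]>150))
    P=np.array([at_z(r,u+x0,v+y0,.162)[:2] for v,u in w])
    g=lambda p:np.hypot(*(P-p[:2]).T)-p[2]
    s=least_squares(g,[.545,-.033,.041],loss='soft_l1',f_scale=.002);print('ring',s.x.round(4),len(P))
E
```

```text
top [ 0.5427 -0.0322] 0.05 0.274 [198]
side [ 0.5433 -0.0307] 6.14 0.268 [269]
both [ 0.5434 -0.0317] 2.61 0.586 [198, 269]
ring [ 0.5399 -0.044   0.0494] 507
ring [ 0.5579 -0.0046  0.0672] 422
```

{"api": "step_arm", "payload": {"increments": [[0.01, -0.02, 0.02, 0, 0, -4, 1], [0.03, -0.05, 0.03, 0, 0, -7, 1], [0.05, -0.08, 0.04, 0, 0, -11, 1], [0.07, -0.11, 0.04, 0, 0, -15, 1], [0.09, -0.145, 0.04, 0, 0, -18, 1], [0.11, -0.18, 0.04, 0, 0, -22, 1], [0.13, -0.215, 0.04, 0, 0, -26, 1], [0.15, -0.25, 0.04, 0, 0, -29, 1], [0.17, -0.28, 0.04, 0, 0, -33, 1], [0.19, -0.31, 0.04, 0, 0, -37, 1]], "force": 20}}

```text
t: 1.58
eef_pos: [0.3576, 0.3422, 0.2717]
tool_rot: [-0.0, 0.435, 0.901, 0.0]
contact_force: [1.1, 0.8, 0.2]
gripper_width: -0.002
```

{"api": "step_arm", "payload": {"increments": [[0.02, -0.032, 0, 0, 0, -4, 1], [0.04, -0.065, 0, 0, 0, -8, 1], [0.06, -0.1, 0, 0, 0, -12, 1], [0.085, -0.135, 0, 0, 0, -16, 1], [0.108, -0.17, 0, 0, 0, -20, 1], [0.13, -0.205, 0, 0, 0, -24, 1], [0.155, -0.24, 0, 0, 0, -28, 1], [0.175, -0.275, 0, 0, 0, -32, 1], [0.195, -0.305, -0.01, 0, 0, -35, 1], [0.208, -0.325, -0.02, 0, 0, -36.5, 1]]}}

```text
t: 2.42
eef_pos: [0.5669, 0.0148, 0.2521]
tool_rot: [0.001, 0.696, 0.718, 0.001]
contact_force: [-0.4, 0.7, 0.6]
gripper_width: 0.002
```

```bash
python3 - <<'E'
from h import *
o=bot.get_obs();print(o['t'],o['eef_pos'],o['tool_rot'],o['contact_force'])
r=shot('wrist','w1');print(r['extrinsics'][:,3])
for t in ['dial_grip','dial_plate','wing_tip']:
    for d in bot.place_of(t,'wrist')[:2]:
        u,v=d['location'][0]*560,d['location'][1]*420
        print(t,d['conf'],round(u,1),round(v,1),at_z(r,u,v,{'dial_plate':.172}.get(t,.183)).round(4))
shot('side','s1');shot('top','t1')
E
```

```text
2.4167 [0.56691007 0.0148454  0.25211513] [0.00149805 0.69576043 0.71827191 0.00080263] [-0.41144394  0.67071053  0.55686507]
[0.56458534 0.08317974 0.39352497 1.        ]
dial_grip 0.88 241.1 287.0 [ 0.5447 -0.0308  0.183 ]
dial_plate 0.77 239.3 279.8 [ 0.5423 -0.0312  0.172 ]
```

View pics/w1.png

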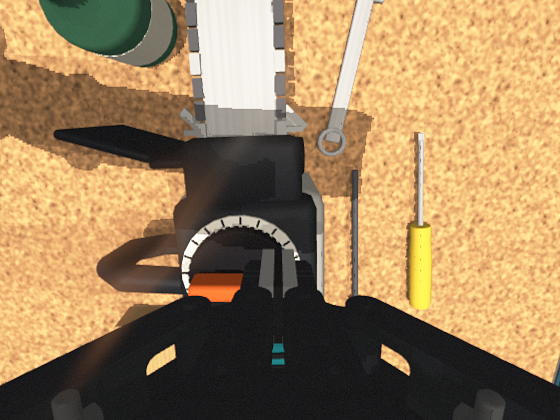

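View pics/s1.png

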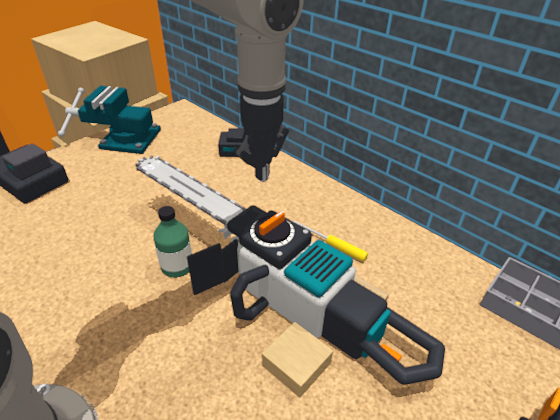

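{"api": "step_arm", "payload": {"increments": [[0, -0.003, -0.025, 0, 0, 0, 1], [0, -0.006, -0.05, 0, 0, 0, 1], [0, -0.01, -0.065, 0, 0, 0, 1], [0, -0.012, -0.074, 0, 0, 0, 1], [0, -0.013, -0.074, 0, 0, 0, 1], [0, -0.014, -0.074, 0, 0, 0, 1], [0, -0.014, -0.074, 0, 0, 0, 1]]}}

```text
t: 3.3
eef_pos: [0.5657, 0.0054, 0.1786]
tool_rot: [0.001, 0.693, 0.721, 0.001]
contact_force: [0.9, -0.4, -0.3]
gripper_width: 0.0
```

```bash
python3 - <<'E'
from h import *
o=bot.get_obs();print(o['t'],o['eef_pos'],o['tool_rot'],o['contact_force'])
r=shot('side','s2')
cv2.imwrite('pics/s2z.png',cv2.resize(r['color'][180:260,219:325,::-1],None,fx=7.5,fy=7.5,interpolation=cv2.INTER_CUBIC))
E
```

```text
3.3 [0.56565652 0.00542186 0.1785823 ] [5.37076726e-04 6.93291104e-01 7.20656898e-01 8.90045723e-04] [ 0.90454784 -0.39476743 -0.28263079]
```

View pics/s2z.png

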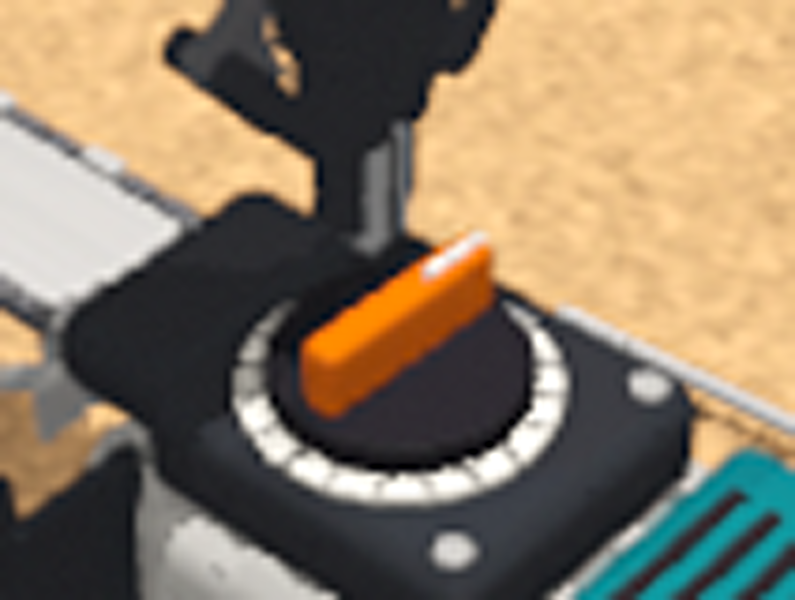

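{"api": "step_arm", "payload": {"increments": [[0, -0.004, 0, 0, 0, 0, 1], [0, -0.008, 0, 0, 0, 0, 1], [0, -0.012, 0, 0, 0, 0, 1], [0, -0.014, 0, 0, 0, 0, 1], [0, -0.015, 0, 0, 0, 0, 1], [0, -0.016, 0, 0, 0, 0, 1], [0, -0.017, 0, 0, 0, 0, 1], [0, -0.017, 0, 0, 0, 0, 1]]}}

```text
t: 4.02
eef_pos: [0.5648, -0.0121, 0.1773]
tool_rot: [-0.0, 0.694, 0.72, -0.0]
contact_force: [0.5, -0.2, 0.2]
gripper_width: -0.001
```

```bash
python3 - <<'E'
from h import *
o=bot.get_obs();print(o['t'],o['eef_pos'],o['tool_rot'],o['contact_force'])
C=np.array([.5435,-.0315])
for a in range(0,80,4):
    p=np.radians(2-a);print(a,(C+.022*np.array([np.cos(p),np.sin(p)])+.017*np.array([-np.sin(p),np.cos(p)])).round(4))
E
```

```text
4.0167 [ 0.56482336 -0.0120658   0.17727012] [-2.25798255e-05  6.93523876e-01  7.20433642e-01 -3.61698951e-05] [ 0.48408377 -0.15536647  0.20310172]
0 [ 0.5649 -0.0137]
4 [ 0.5661 -0.0153]
8 [ 0.5672 -0.0169]
12 [ 0.5681 -0.0186]
16 [ 0.569  -0.0203]
20 [ 0.5697 -0.0221]
24 [ 0.5703 -0.024 ]
28 [ 0.5707 -0.0259]
32 [ 0.5711 -0.0278]
36 [ 0.5712 -0.0297]
40 [ 0.5713 -0.0316]
44 [ 0.5712 -0.0336]
48 [ 0.571  -0.0355]
52 [ 0.5707 -0.0374]
56 [ 0.5702 -0.0393]
60 [ 0.5696 -0.0411]
64 [ 0.5688 -0.0429]
68 [ 0.568  -0.0447]
72 [ 0.567  -0.0464]
76 [ 0.5659 -0.048 ]
```

{"api": "step_arm", "payload": {"increments": [[0, -0.0012, 0, 0, 0, 0, 1], [0.0006, -0.002, 0, 0, 0, -2, 1], [0.0012, -0.0028, 0, 0, 0, -4, 1], [0.0017, -0.0036, 0, 0, 0, -6, 1], [0.002, -0.004, 0, 0, 0, -7, 1], [0.002, -0.004, 0, 0, 0, -7, 1]]}}

```text
t: 4.52
eef_pos: [0.5668, -0.015, 0.1772]
tool_rot: [-0.0, 0.736, 0.677, 0.0]
contact_force: [-0.8, 3.7, 0.4]
gripper_width: 0.002
```

```bash
cat > look.py <<'E'
import sys
from meas import *
n=sys.argv[1];g=float(sys.argv[2])
o=bot.get_obs();q=o['tool_rot'];hd=2*np.degrees(np.arctan2(q[2],q[1]))
C=np.array([.5435,-.0315]);t=np.radians(hd-90);d=o['eef_pos'][:2]-C
print(o['t'],o['eef_pos'].round(4),'alpha_tool',round(92.1-hd,2),'f',o['contact_force'].round(1),'r',(d@[np.cos(t),np.sin(t)]).round(4),'off',(d@[-np.sin(t),np.cos(t)]).round(4))
T=shot('top','t'+n);S=shot('side','s'+n)
z=lambda r,b:cv2.resize(r['color'][b[1]:b[3],b[0]:b[2],::-1],(400,400),interpolation=cv2.INTER_CUBIC)
cv2.imwrite(f'pics/c{n}.png',np.hstack([z(T,(280,195,350,265)),z(S,(235,187,305,257))]))
for nm,l in(('side',[(S,(235,190,310,250))]),):
    x,f,k=fit(l,[.543,-.031,np.radians(2-g)]);print(nm,x[:2].round(4),'wing heading',np.degrees(x[2]).round(1),round(f,3),k)
E
python3 look.py 3 4
```

```text
4.5167 [ 0.5668 -0.015   0.1772] alpha_tool 6.88 f [-0.8  3.7  0.4] r 0.0218 off 0.0184
side [ 0.542  -0.0313] wing heading 3.6 0.337 [261]
```

View pics/c3.png

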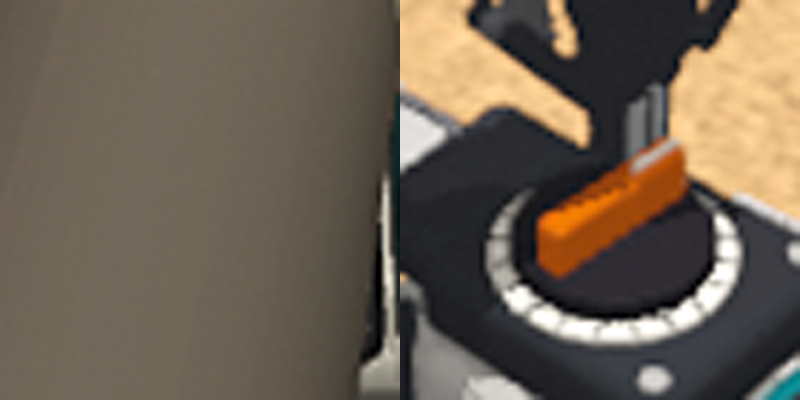

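{"api": "step_arm", "payload": {"increments": [[0.0003, -0.0005, 0, 0, 0, 0, 1], [0.0005, -0.001, 0, 0, 0, 0, 1], [0.0008, -0.0015, 0, 0, 0, -1, 1], [0.001, -0.002, 0, 0, 0, -2, 1], [0.001, -0.002, 0, 0, 0, -2, 1]]}}

```text
t: 5.03
eef_pos: [0.5677, -0.0177, 0.1772]
tool_rot: [-0.0, 0.748, 0.663, -0.0]
contact_force: [-1.6, 2.8, 1.4]
gripper_width: 0.001
```

```bash
python3 look.py 4 8
```

```text
5.0333 [ 0.5677 -0.0177  0.1772] alpha_tool 8.98 f [-1.6  2.8  1.4] r 0.0224 off 0.0166
side [ 0.5415 -0.0311] wing heading -1.1 0.343 [270]
```

View pics/c4.png

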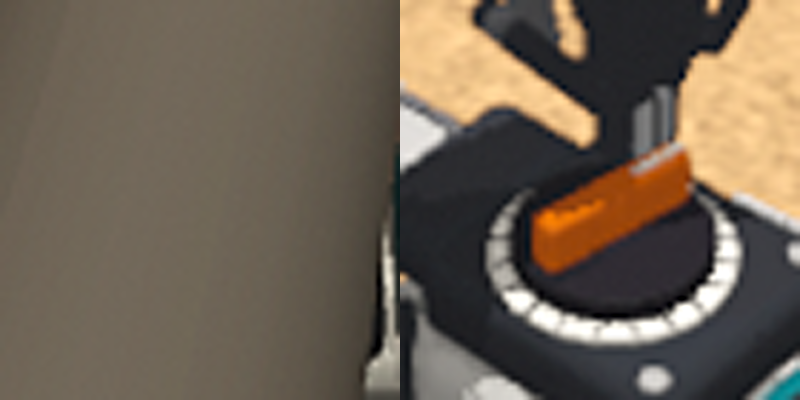

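{"api": "step_arm", "payload": {"increments": [[0.0003, -0.0005, 0, 0, 0, -1, 1], [0.0005, -0.001, 0, 0, 0, -2, 1], [0.0007, -0.0015, 0, 0, 0, -3, 1], [0.0007, -0.0015, 0, 0, 0, -3, 1], [0.0007, -0.0015, 0, 0, 0, -3, 1]]}}

```text
t: 5.55
eef_pos: [0.5688, -0.0202, 0.1774]
tool_rot: [0.0, 0.765, 0.644, -0.0]
contact_force: [0.1, -0.1, -0.9]
gripper_width: -0.004
```

```bash
python3 look.py 5 16
```

```text
5.55 [ 0.5688 -0.0202  0.1774] alpha_tool 11.96 f [ 0.1 -0.1 -0.9] r 0.023 off 0.0155
side [ 0.5422 -0.031 ] wing heading -12.2 0.339 [288]
```

View pics/c5.png

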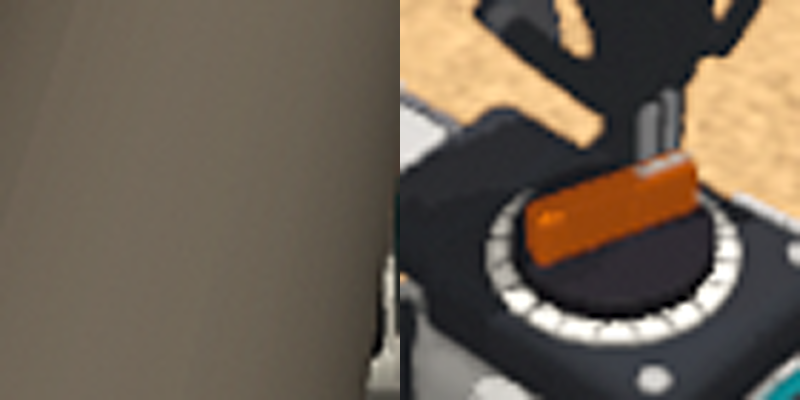

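{"api": "step_arm", "payload": {"increments": [[0.0004, -0.0008, 0, 0, 0, -2, 1], [0.0007, -0.0017, 0, 0, 0, -4, 1], [0.001, -0.0025, 0, 0, 0, -6, 1], [0.0013, -0.0034, 0, 0, 0, -8, 1], [0.0016, -0.0042, 0, 0, 0, -10, 1], [0.0018, -0.0051, 0, 0, 0, -12, 1], [0.002, -0.006, 0, 0, 0, -14, 1], [0.002, -0.0065, 0, 0, 0, -15, 1], [0.0021, -0.007, 0, 0, 0, -16, 1], [0.0021, -0.007, 0, 0, 0, -16, 1]]}}

```text
t: 6.48
eef_pos: [0.5712, -0.0255, 0.1774]
tool_rot: [-0.0, 0.847, 0.531, 0.001]
contact_force: [1.3, 3.9, 0.0]
gripper_width: -0.003
```

```bash
python3 look.py 6 30
```

```text
6.4833 [ 0.5712 -0.0255  0.1774] alpha_tool 27.89 f [1.3 3.9 0. ] r 0.0223 off 0.0174
side [ 0.5422 -0.0312] wing heading -17.2 0.346 [294]
```

View pics/c6.png

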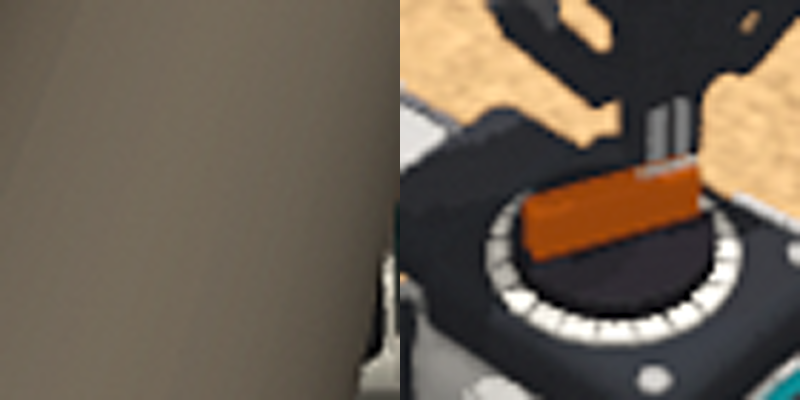

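{"api": "step_arm", "payload": {"increments": [[0, -0.0005, 0, 0, 0, 0, 1], [0, -0.001, 0, 0, 0, 0, 1], [0, -0.0015, 0, 0, 0, 0, 1], [0, -0.002, 0, 0, 0, 0, 1], [0, -0.002, 0, 0, 0, 0, 1]]}}

```text
t: 7.0
eef_pos: [0.5701, -0.0298, 0.1772]
tool_rot: [0.0, 0.848, 0.531, -0.001]
contact_force: [0.2, 0.1, 0.6]
gripper_width: -0.001
```

```bash
python3 look.py 7 30
```

```text
7.0 [ 0.5701 -0.0298  0.1772] alpha_tool 27.99 f [0.2 0.1 0.6] r 0.0231 off 0.0131
side [ 0.5419 -0.0298] wing heading -35.3 0.331 [305]
```

View pics/c7.png

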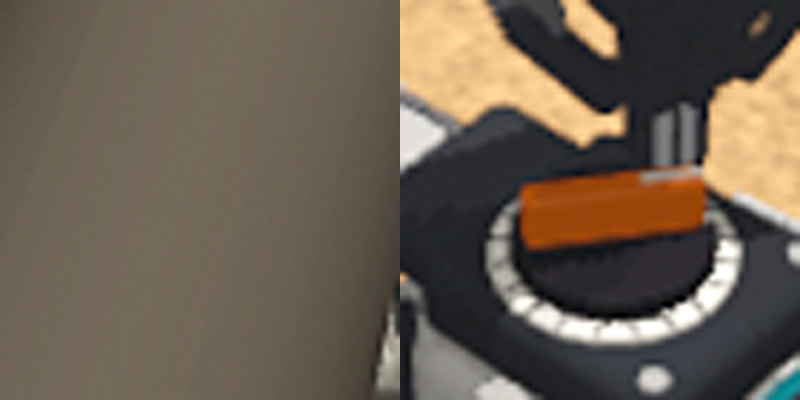

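```bash
python3 - <<'E'
from meas import *
out=[]
for n in('0','5','7'):
    S=dict(np.load(f'pics/side0.npz' if n=='0' else f'pics/s{n}.npz'))
    im=cv2.resize(S['color'][187:257,235:305,::-1],(400,400),interpolation=cv2.INTER_CUBIC)
    for g,col in(({'0':(0,4),'5':(18,22),'7':(36,40)})[n][0],(0,255,0)),:
        for z in(.172,.194):
            q=[]
            for sx,sy in((-1,-1),(-1,1),(1,1),(1,-1)):
                t=np.radians(4-g);x,y=sx*.032,sy*.006
                q.append(proj(S,[.5425+x*np.cos(t)-y*np.sin(t),-.0312+x*np.sin(t)+y*np.cos(t),z]))
            cv2.polylines(im,[np.int32((np.array(q)-[235,187]+.5)*400/70)],True,col,1)
    out.append(im[100:300])
cv2.imwrite('pics/ov.png',np.vstack(out))
E
```

```text
(no output)
```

View pics/ov.png

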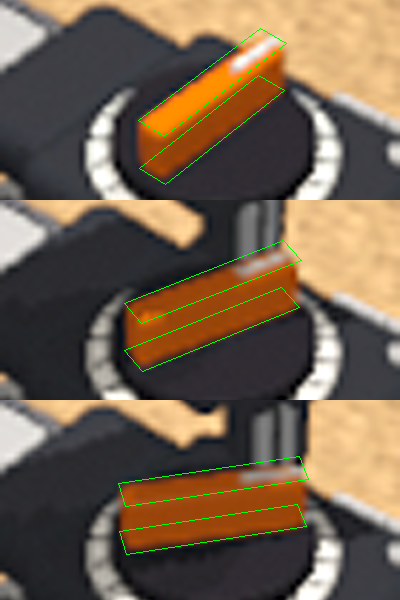

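{"api": "step_arm", "payload": {"increments": [[0, -0.001, 0, 0, 0, -2, 1], [0.0001, -0.002, 0, 0, 0, -4, 1], [0.0001, -0.003, 0, 0, 0, -6, 1], [0.0, -0.004, 0, 0, 0, -9, 1], [-0.0001, -0.005, 0, 0, 0, -11, 1], [-0.0003, -0.006, 0, 0, 0, -13, 1], [-0.0004, -0.0065, 0, 0, 0, -15, 1], [-0.0005, -0.007, 0, 0, 0, -16, 1], [-0.0005, -0.007, 0, 0, 0, -16, 1]]}}

```text
t: 7.85
eef_pos: [0.5709, -0.0346, 0.1774]
tool_rot: [0.0, 0.913, 0.408, 0.001]
contact_force: [3.4, 3.5, -1.9]
gripper_width: -0.001
```

```bash
python3 look.py 8 45
```

```text
7.85 [ 0.5709 -0.0346  0.1774] alpha_tool 43.88 f [ 3.4  3.5 -1.9] r 0.0226 off 0.0159
side [ 0.5419 -0.0312] wing heading -43.8 0.311 [309]
```

View pics/c8.png

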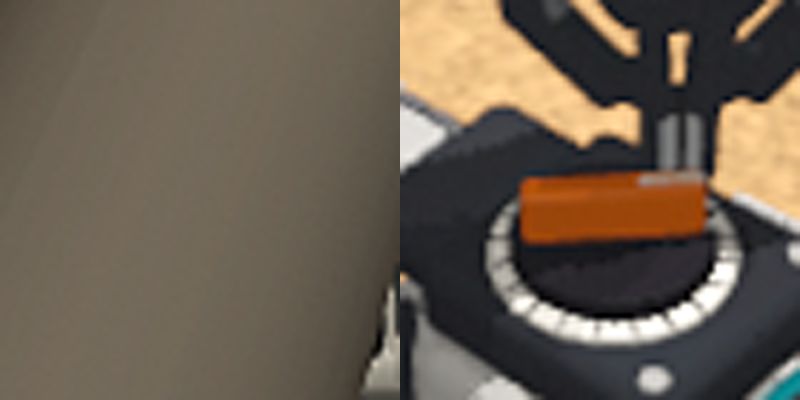

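{"api": "step_arm", "payload": {"increments": [[-0.0003, -0.0004, 0, 0, 0, 0, 1], [-0.0006, -0.0008, 0, 0, 0, 0, 1], [-0.0009, -0.0012, 0, 0, 0, 0, 1], [-0.0009, -0.0012, 0, 0, 0, 0, 1]]}}

```text
t: 8.28
eef_pos: [0.5686, -0.0377, 0.1773]
tool_rot: [0.0, 0.913, 0.408, -0.001]
contact_force: [0.1, 0.3, -0.2]
gripper_width: -0.004
```

```bash
python3 look.py 9 50
```

```text
8.2833 [ 0.5686 -0.0377  0.1773] alpha_tool 43.94 f [ 0.1  0.3 -0.2] r 0.0228 off 0.0121
side [ 0.5429 -0.032 ] wing heading -50.0 0.364 [298]
```

View pics/c9.png

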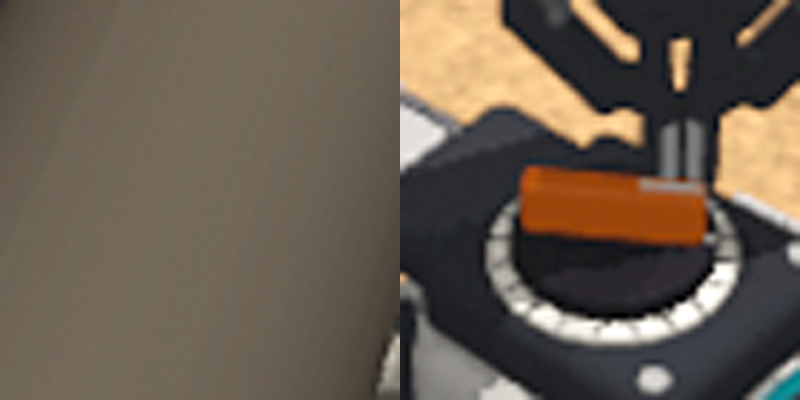

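{"api": "step_arm", "payload": {"increments": [[-0.0002, -0.001, 0, 0, 0, -2, 1], [-0.0005, -0.002, 0, 0, 0, -4, 1], [-0.0009, -0.003, 0, 0, 0, -7, 1], [-0.0013, -0.0038, 0, 0, 0, -9, 1], [-0.0017, -0.0047, 0, 0, 0, -11, 1], [-0.002, -0.0054, 0, 0, 0, -13, 1], [-0.0023, -0.006, 0, 0, 0, -15, 1], [-0.0023, -0.006, 0, 0, 0, -15, 1]]}}

```text
t: 9.05
eef_pos: [0.5681, -0.0419, 0.1774]
tool_rot: [0.0, 0.958, 0.285, 0.001]
contact_force: [5.4, 3.3, -1.2]
gripper_width: -0.003
```

```bash
python3 look.py 10 62
```

```text
9.05 [ 0.5681 -0.0419  0.1774] alpha_tool 58.97 f [ 5.4  3.3 -1.2] r 0.0221 off 0.0149
side [ 0.5436 -0.031 ] wing heading -56.2 0.388 [293]
```

View pics/c10.png

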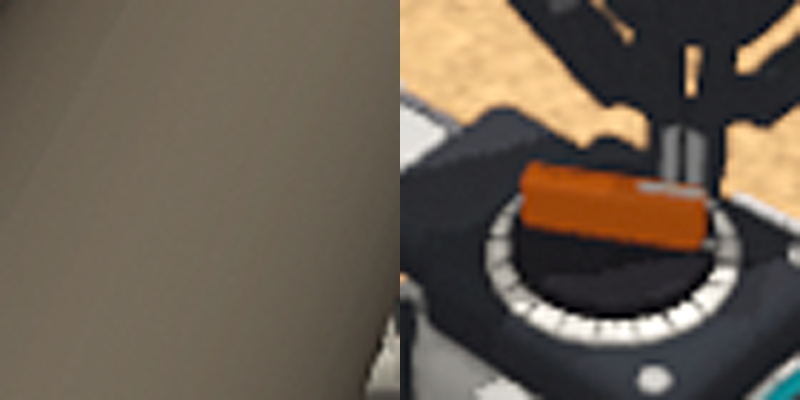

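{"api": "step_arm", "payload": {"increments": [[-0.0004, -0.0003, 0, 0, 0, 0, 1], [-0.0008, -0.0006, 0, 0, 0, 0, 1], [-0.0012, -0.0008, 0, 0, 0, 0, 1], [-0.0012, -0.0008, 0, 0, 0, 0, 1]]}}

```text
t: 9.48
eef_pos: [0.5675, -0.0423, 0.1776]
tool_rot: [0.0, 0.958, 0.286, 0.002]
contact_force: [7.0, 2.2, -4.5]
gripper_width: -0.001
```

```bash
python3 look.py 11 65
```

```text
9.4833 [ 0.5675 -0.0423  0.1776] alpha_tool 58.85 f [ 7.   2.2 -4.5] r 0.0222 off 0.0142
side [ 0.5411 -0.0314] wing heading -65.8 0.371 [295]
```

View pics/c11.png

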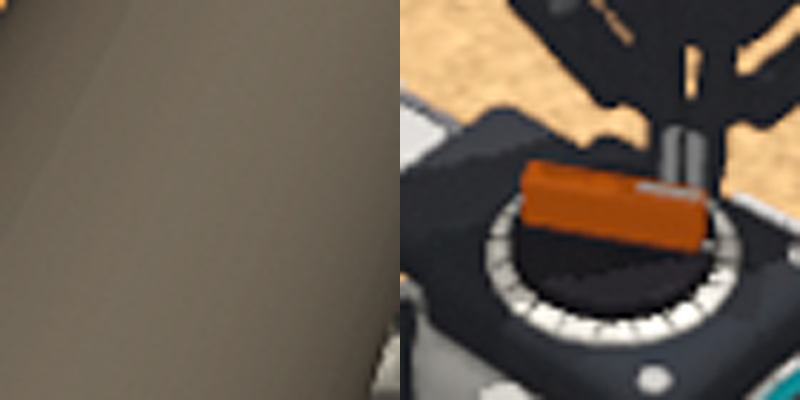

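{"api": "step_arm", "payload": {"increments": [[0, 0, 0, 0, 0, -2, 1], [0, -0.0003, 0, 0, 0, -4, 1], [-0.0003, -0.0005, 0, 0, 0, -5, 1], [-0.0005, -0.0006, 0, 0, 0, -6, 1], [-0.0005, -0.0006, 0, 0, 0, -6, 1]]}}

```text
t: 10.0
eef_pos: [0.5649, -0.0445, 0.1773]
tool_rot: [0.0, 0.972, 0.234, -0.0]
contact_force: [0.9, -0.4, 0.7]
gripper_width: -0.001
```

```bash
python3 look.py 12 65
```

```text
10.0 [ 0.5649 -0.0445  0.1773] alpha_tool 64.98 f [ 0.9 -0.4  0.7] r 0.0213 off 0.0131
side [ 0.5411 -0.0336] wing heading -80.7 0.358 [283]
```

View pics/c12.png

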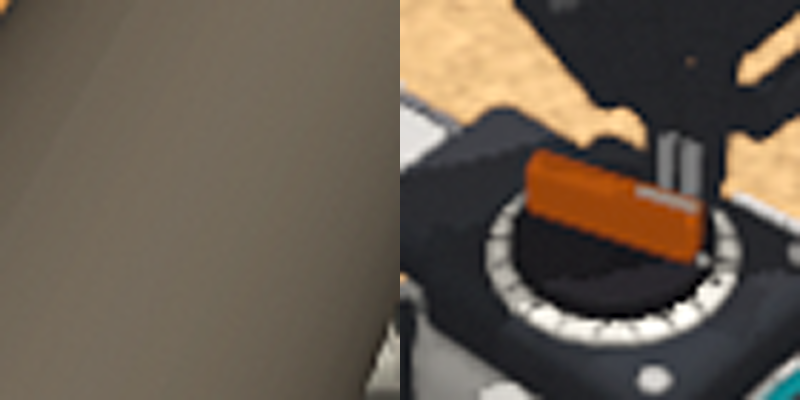

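{"api": "step_arm", "payload": {"increments": [[0.004, 0.002, 0, 0, 0, 0, 1], [0.009, 0.004, 0, 0, 0, 0, 1], [0.014, 0.006, 0.005, 0, 0, 0, 1], [0.018, 0.008, 0.025, 0, 0, 0, 1], [0.02, 0.02, 0.05, 0, 0, 0, 1], [0.02, 0.05, 0.07, 0, 0, 0, 1], [0.02, 0.085, 0.09, 0, 0, 0, 1], [0.02, 0.12, 0.1, 0, 0, 0, 1], [0.02, 0.155, 0.11, 0, 0, 0, 1], [0.02, 0.19, 0.11, 0, 0, 0, 1]]}}

```text
t: 10.93
eef_pos: [0.5864, 0.1481, 0.29]
tool_rot: [-0.0, 0.972, 0.235, 0.002]
contact_force: [-0.2, -0.4, -0.4]
gripper_width: -0.0
```

{"api": "step_arm", "payload": {"increments": [[0, 0.03, 0, 0, 0, 0, 1], [0, 0.06, 0, 0, 0, 0, 1], [0, 0.09, 0, 0, 0, 0, 1], [0, 0.12, 0, 0, 0, 0, 1], [0, 0.14, 0, 0, 0, 0, 1], [0, 0.14, 0, 0, 0, 0, 1]]}}

```text
t: 11.43
eef_pos: [0.5842, 0.2928, 0.2865]
tool_rot: [-0.001, 0.971, 0.239, -0.0]
contact_force: [-0.3, 0.8, -0.6]
gripper_width: 0.001
```

```bash
python3 look.py 13 72; python3 - <<'E'
from meas import *
T=dict(np.load('pics/t13.npz'));x,f,k=fit([(T,(285,195,350,262))],[.543,-.032,np.radians(-70)]);print('top',x[:2].round(4),np.degrees(x[2]).round(1),f,k)
a=cv2.imread('pics/top0.png');b=cv2.imread('pics/t13.png')
g=lambda i,y0,y1,x0,x1:cv2.resize(i[y0:y1,x0:x1],(400,300),interpolation=cv2.INTER_CUBIC)
cv2.imwrite('pics/cmp.png',np.vstack([np.hstack([g(i,204,264,276,356) for i in(a,b)]),np.hstack([g(i,60,420,60,540) for i in(a,b)])]))
E
```

```text
11.4333 [0.5842 0.2928 0.2865] alpha_tool 64.43 f [-0.3  0.8 -0.6] r -0.2683 off 0.1866
side [ 0.54   -0.0337] wing heading -83.2 0.387 [278]
top [ 0.5434 -0.032 ] -69.2 0.3323943661971831 [213]
```

View pics/cmp.png

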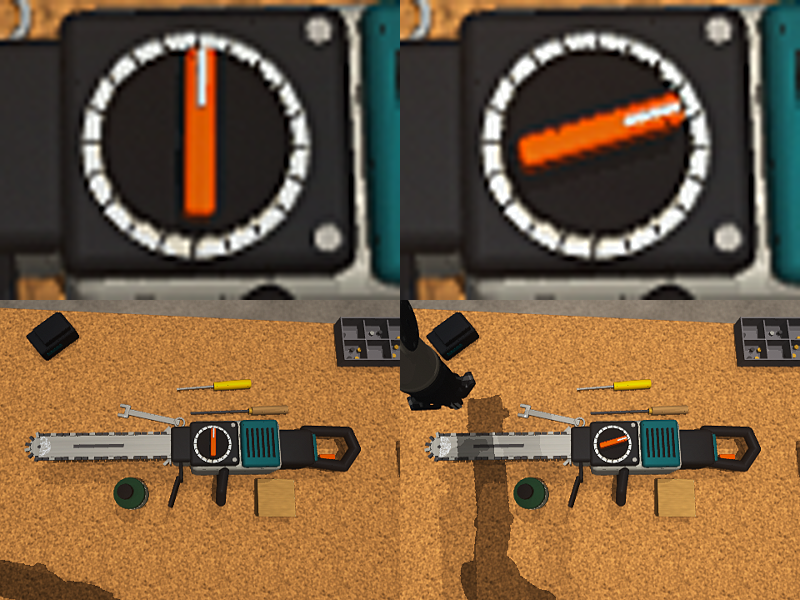

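```bash
python3 -c "
from station import bot
print(bot.hand_in())"
```

```text
the job is handed in; nothing more can be done
None
```

I turned the dial four clicks clockwise, pushing the pointer end of the wing with the shut fingertips one click at a time. Then I backed the hand off and lifted it clear. The job is handed in after about 11.5 s.

- **Dial angle:** the last top picture shows the wing about 72° from its start, which is four notches. The fit on that picture gave 69°, and the wing's edges measured by hand gave about 73°. The side-camera fit disagreed, reading about 89°. That fit was noisy near the end, and 89° falls almost on the fifth notch, so I relied on the top view and on counting the clicks. I saw each of the four releases as a drop in push force to about zero.
- **Forces:** the sideways push read about 3 to 7 N between moves, higher than the expected 3 to 4 N near the end of the fourth click. The wrist also read 4.5 N downward at that point.
- **Bench:** comparing the top pictures before and after by eye, the saw, bottle, wrench, screwdriver, file and carton look unmoved. At the end the hand was touching nothing, with under 1 N on each axis.

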